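# Shut the reamer drawer and the gauge case

## Robot

A 7-joint arm with a two-finger parallel gripper is mounted at the origin on the work surface. World frame = base frame: x ahead of the robot, y to its left, z up, the work surface at z = 0. Lengths are in mm, angles in rad, forces in N, time in s.
With the tool pointing down it reaches from about 425 to 925 mm from the base axis. Payload 6.8 kg.
Tool frame: the origin (TCP) lies at the very end of the fingers, on their centre line; the grasp point (between the pads) lies 19 mm behind it (env.grasp_offset is the distance from the TCP to the grasp point, in mm); z points along the fingers, y is the direction in which the jaws open and shut (so a half turn about z gives the same grasp; the last joint's range is limited). The gripper opens to 88 mm and grips with 3 to 60 N. Pads are 20 mm wide; open, the fingers measure 115 mm over their backs; the gripper's body (75 mm by 178 mm) begins 61 mm behind the grasp point.
Start: joints at [1.022, 0.477, 0.022, 1.555, -0.011, 1.109, -0.083], TCP at [288.009, -610.491, 191.764] pointing down, gripper open.
Joint ranges: [-2.96, 2.96], [-0.34, 2.1], [-1.41, 1.46], [0.24, 2.44], [-1.37, 4.51], [0.17, 1.92], [-2.96, 2.96]. Speed limits (rad/s): [2.39, 2.39, 3.14, 3.14, 3.14, 3.14, 3.14].

## Interface

Orientations are given as a rotation vector (axis times angle).
In Python, from plant import env, imaging, job gives the robot as it stands.
- The arm moves only by the shell command python3 -m handwheel 'ROWS' [OPENING] [FORCE]. ROWS is JSON, a list of rows, each a list of 6 numbers: the shift along the tool's x, y, z in mm, then the turn, a rotation vector about the tool's x, y, z in rad. A call has 1 to 20 rows; each row is the pose to reach, as a shift and turn from the pose commanded when the call began, along the tool's axes at that moment; what a row does not reach only later rows make up. A row lasts 1/8 s, in which the tool goes at most 62.5 mm and 10.7 degrees, less where a joint would pass 70% of its speed; a pose out of reach is approached as far as the arm can. A call with a gripper value outside its range is refused whole. OPENING is the finger opening in mm, from 0 to 87.8, set as the call begins (- or left out, the last holds). The fingers move at their own pace and stop on an object; FORCE is the grip in N (left out, the last holds). Time passes only in rows, so rows that repeat a pose let the fingers close. It gives the time, the measured TCP pose, the force and the opening at its end, in the units of the state.
- env.get_state(): the state, without advancing time (a new reading comes with each control period).
- imaging.capture(name): name is "side" or "top"; returns the picture (480x640x3 uint8, blue, green, red); there is no depth.
- imaging.calibration(name): a dict with "vertical_fov" (degrees; the focal length in pixels is half the picture's height over the tangent of half this angle, whatever the lens; pixels are square), "cx", "cy" (the principal point, pixels), "R" (3x3) and "t" (3): a world point X has camera coordinates R X + t. Camera axes: x right, y down, z forward; pixel columns grow to the right and rows downward; lengths in mm; the calibration is good to about 2 mm. A picture is of the moment at which its call begins. calibration takes no time and is no camera call.
- job.sign_off(): hands the job in, once; it reports no verdict.
The state is a dict: "t": time; "joints": joint angles; "qd": joint speeds; "joint_torque": joint torques, N m; "tool_pos": TCP position; "tcp_rot": TCP orientation; "contact_force": force on the tool from outside, world axes, zero at the start; "ft_torque": the same for the moment, N m; "width": opening from 0.0 (shut) to 1.0 (fully open).
Only numpy, scipy, OpenCV 4.12 (cv2) and the standard library are available. Lean on these libraries where they do the work, as an engineer would, in place of code of your own. Each camera call takes 0.05 s, during which the arm holds its last target.

## Task

With your fingertips only, gently push the wide drawer fully shut and push the lid of the gauge case down until it is fully closed, in either order. The narrow drawer is still in use: leave it standing open just as it is. Push only from the outside, do not reach into the drawers or the lid's inside, do not pinch or lift anything, do not slam, and leave the other things on the bench and on the units where they are.

Things in the scene. Friction and masses are not known exactly. Their poses are not given: they have to be found in the camera images.
- wide_unit: fixed green steel drawer unit with one drawer, 160 mm wide (y), 200 mm deep (x), 90 mm high; origin at the centre of its underside; its front, with the wide drawer, looks along its own -x, towards the robot
- wide_strip (a point): on the wide drawer: middle of the front face of the aluminium pull strip, a solid bar 158 mm long (y), 14 mm high, 12 mm deep along the top of the drawer's front panel; the point is 77 mm above the bench, and the strip's top edge is at 84 mm, below the unit's top (90 mm). A finger pointing down in front of the drawer meets the strip first. Moves with the drawer; axes as the unit's, outward is -x. Fully shut, it stands 24 mm in front of the unit's front edges
- wide_drawer (a joint): slide of the wide drawer, m: 0 fully shut against its stop, grows as it comes out towards the robot (at most 0.13). Friction about 2 N, no spring, it stays where it is left. Inside it (not to be touched): the rear face of the front panel, which is 12 mm thick, the tray and the reamers in it
- narrow_unit: fixed green steel drawer unit with one drawer, 90 mm wide (y), 200 mm deep (x), 90 mm high; origin at the centre of its underside; its front, with the narrow drawer, looks along its own -x, towards the robot
- narrow_strip (a point): on the narrow drawer: middle of the front face of the aluminium pull strip, a solid bar 88 mm long (y), 14 mm high, 12 mm deep along the top of the drawer's front panel; the point is 77 mm above the bench, and the strip's top edge is at 84 mm, below the unit's top (90 mm). A finger pointing down in front of the drawer meets the strip first. Moves with the drawer; axes as the unit's, outward is -x. Fully shut, it stands 24 mm in front of the unit's front edges
- narrow_drawer (a joint): slide of the narrow drawer, m: 0 fully shut against its stop, grows as it comes out towards the robot (at most 0.13). Friction about 2 N, no spring, it stays where it is left. Inside it (not to be touched): the rear face of the front panel, which is 12 mm thick, the tray and the collets in it
- gauge_case: fixed green steel gauge case, 160 mm deep (x), 150 mm wide (y), 70 mm high without the lid; origin on the bench, 100 mm behind (+x of) the centre of its underside. Its lid is hinged along its far (+x) top rim
- case_hinge (a point): middle of the lid's hinge line, 70 mm above the bench, 20 mm before (-x of) the case's origin; axes as the case's, hinge line along y; does not move
- case_lid (a joint): hinge of the lid, rad: 0 shut flat on the case, grows as the lid rises (at most 1.5, nearly upright). A stiff hinge: the lid stays where it is left and takes 2 to 5 N at its free edge to push down. Lid: flat plate 12 mm thick, 162 mm from hinge line to free edge, 152 mm wide; its underside passes through the hinge line, the outer face is 12 mm from it, 82 mm above the bench when shut. On its inner face is a black liner 150 x 140 x 6 mm, not to be touched
- lid_edge (a point): middle of the lid's free edge, on the outer face (the upper face when shut); moves with the lid; its z axis is the outward normal of the outer face, its x axis points along the lid to the hinge
- holder_a: bystander: black steel tool holder standing on its broad end, 38 mm across the flange, 75 mm tall, tapering upward; origin at the centre of its underside
- holder_b: bystander: bright steel tool holder standing on its broad end, 34 mm across, 75 mm tall, tapering upward; origin at the centre of its underside
- ring_gauge: bystander: steel ring gauge, 52 mm across, 18 mm high, lying on top of the wide drawer unit towards its back; origin at the centre of its underside
- oil_bottle: bystander: white plastic oil bottle, 48 mm across, 110 mm tall, standing at the left; origin at the centre of its underside
- grease_tin: bystander: aluminium tin, 60 mm across, 50 mm tall, standing at the right; origin at the centre of its underside
- screwdriver: bystander: screwdriver lying at the left, near the robot; its origin lies within it, underneath
- hammer: bystander: hammer lying at the far right; its origin lies within it, underneath
- parallel: bystander: ground steel bar 120 x 30 x 20 mm lying at the right, near the robot; origin at the centre of its underside
There are look-alikes about, which are no part of the job. Leave any pink look-alike of the gauge_case alone.

How it is judged (in metres and radians):
At the end, for the whole second after the job is handed in: The wide drawer is within 5 mm of fully shut, the lid within 0.05 rad (8 mm at its edge) of shut, the narrow drawer is within 10 mm of where it stood, and no bystander is more than 25 mm from its start (value of joint wide_drawer below 0.005 m and value of joint case_lid below 0.05 rad and distance of narrow_strip from where it was at the start of the episode below 0.01 m and not (distance of any of holder_a, holder_b, ring_gauge, oil_bottle, grease_tin, screwdriver, hammer, parallel from where it was at the start of the episode above 0.025 m)); the robot touches nothing.
It fails at once if the narrow drawer is moved by more than 10 mm (distance of narrow_strip from where it was at the start of the episode above 0.01 m).
It fails at once if a bystander is lifted, knocked over or shifted by more than 25 mm (distance of any of holder_a, holder_b, ring_gauge, oil_bottle, grease_tin, screwdriver, hammer, parallel from where it was at the start of the episode above 0.025 m or angle between any of holder_a, holder_b, oil_bottle, grease_tin, ring_gauge's own z axis and vertical above 0.5 rad or height (world z) of any of holder_a, holder_b, oil_bottle, grease_tin, parallel above 0.015 m or height (world z) of ring_gauge above 0.102 m).
It fails at once if the fingers reach inside or pinch: they touch a drawer's inside or the lid's liner with more than 1 N (contact force between the fingers and wide_drawer_c2 above 1 N or contact force between the fingers and wide_drawer_c3 above 1 N or contact force between the fingers and narrow_drawer_c2 above 1 N or contact force between the fingers and narrow_drawer_c3 above 1 N or contact force between the fingers and case_lid_c1 above 1 N).
It fails at once if the lid is slammed (closing faster than 2.5 rad/s) (velocity of joint case_lid below -2.5 rad/s).
It fails at once if the drawer is slammed (closing faster than 0.5 m/s) (velocity of joint wide_drawer below -0.5 m/s).
It also fails if it takes over 56 s, if anything falls off the work surface, if the arm or the gripper's body presses on something with over 40 N, if the wrist force passes 120 N, or if a joint passes its speed limit or range.

## Working session

There is one attempt and no reset: what is moved stays moved. The work goes in short steps, Python scripts to look and compute and a shell command to move; the robot and the scene stay as the last step left them, time stands still between calls to the robot, and variables do not carry over. Pictures are saved under pics/ and viewed, and the job is handed in when it is done.

```bash
mkdir -p pics; cat > h.py <<'E'
import numpy as np, cv2
from plant import env, imaging, job
def cal(n):
    c=imaging.calibration(n); f=240/np.tan(np.radians(c["vertical_fov"])/2)
    return f,c["cx"],c["cy"],np.array(c["R"]),np.array(c["t"])
def ray(n,u,v):
    f,cx,cy,R,t=cal(n); d=R.T@np.array([(u-cx)/f,(v-cy)/f,1]); return -R.T@t,d
def onz(n,u,v,z):
    o,d=ray(n,u,v); return o+d*(z-o[2])/d[2]
def proj(n,X):
    f,cx,cy,R,t=cal(n); p=R@np.array(X,float)+t; return cx+f*p[0]/p[2],cy+f*p[1]/p[2]
E
python3 - <<'E'
from h import *
for n in("top","side"):
    cv2.imwrite(f"pics/{n}0.png",imaging.capture(n)); c=imaging.calibration(n); print(n,c)
print(env.get_state())
E
```

```text
top {'vertical_fov': 55.616707858915206, 'cx': 326.3177559510815, 'cy': 230.24894560310256, 'R': array([[ 0.03709055, -0.99930915,  0.00234981],
       [-0.97582222, -0.03672544, -0.21545821],
       [ 0.21539565,  0.00569846, -0.97651024]]), 't': array([ -40.20675109,  545.68469713, 1071.42010169])}
side {'vertical_fov': 52.60868892448208, 'cx': 321.0975535920614, 'cy': 232.0141272824797, 'R': array([[-0.98393732, -0.17774638, -0.01654032],
       [-0.11043956,  0.6788991 , -0.72587817],
       [ 0.14025143, -0.71239192, -0.68762439]]), 't': array([ 520.91194215,  147.37894557, 1148.50209663])}
{'t': 0.1, 'joints': array([ 1.02185979,  0.47768763,  0.02237895,  1.55626221, -0.01148785,
        1.10932681, -0.08309812]), 'qd': array([-0.00014071, -0.00145326,  0.00056833, -0.00315637,  0.00093416,
        0.00053485,  0.00038035]), 'joint_torque': array([ 5.46579802e-03, -5.84085917e+01,  1.53999645e+00, -2.73308229e+01,
       -5.42878266e-02,  1.30399258e-02,  6.33363629e-05]), 'tool_pos': array([ 287.74865138, -609.98231719,  190.93785466]), 'tcp_rot': array([-3.06414090e+00, -6.86540841e-01,  7.43824327e-04]), 'contact_force': array([-0.41564923,  0.25838186, -0.36021305]), 'ft_torque': array([-0.00523097, -0.00267534, -0.05252303]), 'width': 1.0023304769104449}
```

View pics/top0.png

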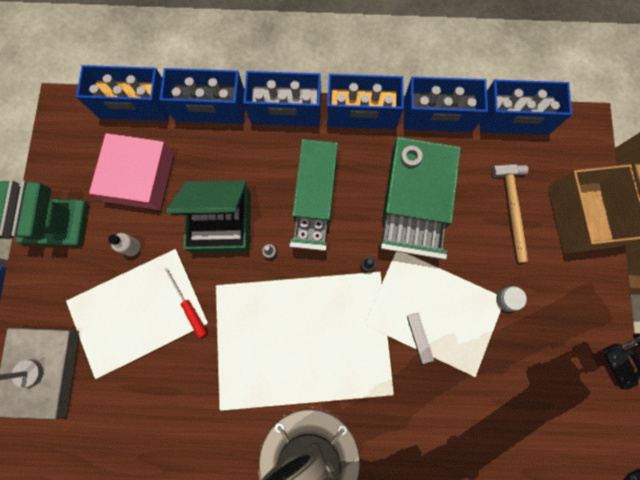

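View pics/side0.png

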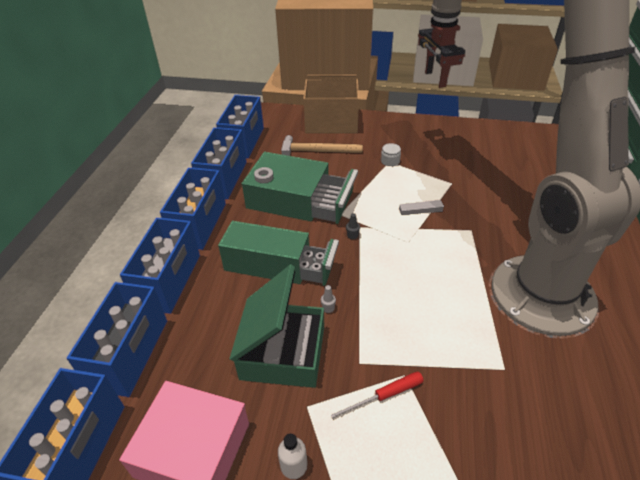

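Top view: the wide unit is at (422,190), with its open drawer's strip at about (415,252). The narrow unit is at (315,190) with its strip at (310,245). The green gauge case is at (212,215) with its lid up, and its free edge is at about (208,183). There are two gauge-case candidates: the green one at (212,215) and the closed pink one at (130,170). The green one fits the description ("green steel") and the pink one is the look-alike. I'll confirm this with enlarged crops.

```bash
python3 - <<'E'
from h import *
t=cv2.imread("pics/top0.png"); s=cv2.imread("pics/side0.png")
cv2.imwrite("pics/c1.png",cv2.resize(t[130:280,160:280],None,fx=4,fy=4,interpolation=cv2.INTER_CUBIC))
cv2.imwrite("pics/c2.png",cv2.resize(t[130:280,350:480],None,fx=4,fy=4,interpolation=cv2.INTER_CUBIC))
cv2.imwrite("pics/c3.png",cv2.resize(s[260:390,220:350],None,fx=4,fy=4,interpolation=cv2.INTER_CUBIC))
cv2.imwrite("pics/c4.png",cv2.resize(s[140:290,215:375],None,fx=4,fy=4,interpolation=cv2.INTER_CUBIC))
E
```

```text
(no output)
```

View pics/c1.png

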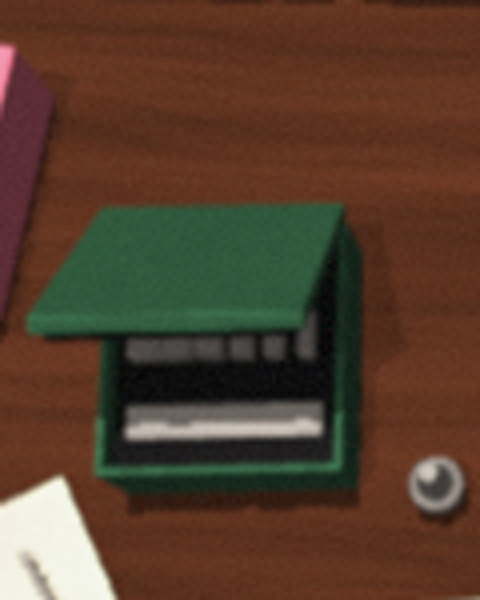

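View pics/c2.png

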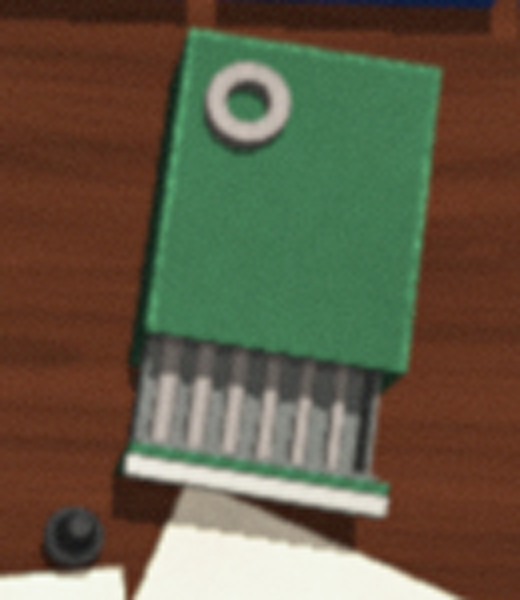

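View pics/c3.png

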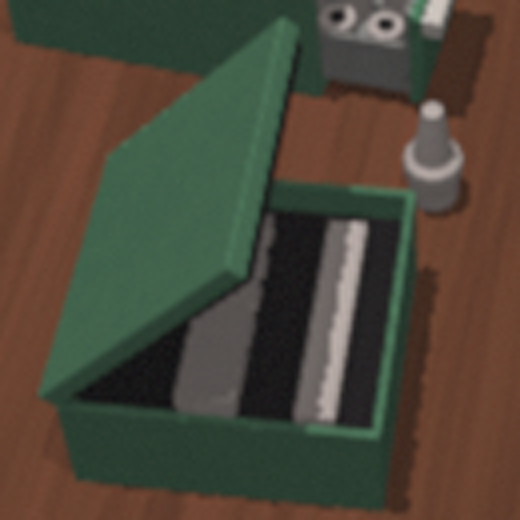

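View pics/c4.png

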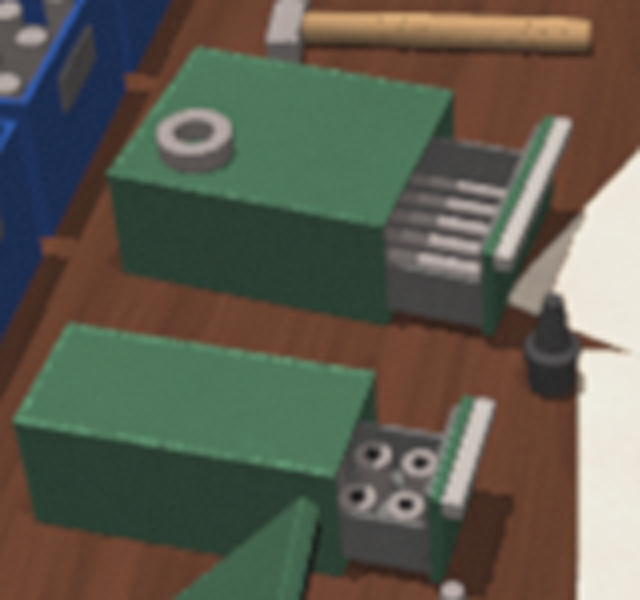

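```bash
python3 - <<'E'
from h import *
np.set_printoptions(precision=1,suppress=True)
T=lambda p,o:np.array(o)+(np.array(p)+.5)/4-.5
ot1,ot2,os1,os2=(160,130),(350,130),(220,260),(215,140)
print("cams",ray("top",0,0)[0],ray("side",0,0)[0])
for p in [(192,30),(440,70),(405,372),(147,332)]: print("unit",onz("top",*T(p,ot2),90))
for p in [(130,453),(388,487),(125,475),(385,515)]: print("strip84/70",onz("top",*T(p,ot2),84),onz("top",*T(p,ot2),70))
for p in [(203,47),(452,92),(385,223),(110,177)]: print("unit side",onz("side",*T(p,os2),90))
for p in [(557,117),(572,122),(497,250),(510,265)]: print("strip side84",onz("side",*T(p,os2),84),onz("side",*T(p,os2),70))
for p in [(97,470),(340,465)]: print("case rim",onz("top",*T(p,ot1),70))
def tri(a,b):
    o1,d1=ray("top",*T(a,ot1));o2,d2=ray("side",*T(b,os1))
    s=np.linalg.lstsq(np.c_[d1,-d2],o2-o1,rcond=None)[0]
    P,Q=o1+d1*s[0],o2+d2*s[1]; return (P+Q)/2,np.linalg.norm(P-Q)
for n,a,b in [("freeL",(30,316),(232,272)),("freeR",(305,318),(283,18)),("hingeL",(105,207),(45,396)),("hingeR",(345,205),(107,157))]: print(n,*tri(a,b))
for p,o in [((75,540),ot2),((437,487),ot1)]: print("holder top px",onz("top",*T(p,o),40))
for p,o in [((553,385),os2),((434,200),os1)]: print("holder side base",onz("side",*T(p,o),0))
print("narrow strip side",onz("side",*T((490,400),os2),84),onz("side",*T((455,512),os2),84))
E
```

```text
cams [ 303.2  -26.2 1163.9] [367.7 810.7 905.3]
unit [ 788.2 -191.5   90. ]
unit [ 767.1 -347.7   90. ]
unit [ 570.4 -321.4   90. ]
unit [ 589.6 -164.7   90. ]
strip84/70 [ 515.3 -155.9   84. ] [ 518.  -157.5   70. ]
strip84/70 [ 500.3 -311.3   84. ] [ 502.8 -315.    70. ]
strip84/70 [ 501.7 -153.    84. ] [ 504.2 -154.6   70. ]
strip84/70 [ 483.1 -309.1   84. ] [ 485.5 -312.8   70. ]
unit side [ 759.5 -350.3   90. ]
unit side [ 567.1 -322.5   90. ]
unit side [ 586.  -168.8   90. ]
unit side [ 781.7 -188.    90. ]
strip side84 [ 489.6 -312.3   84. ] [ 491.7 -331.5   70. ]
strip side84 [ 478.3 -308.1   84. ] [ 480.2 -327.1   70. ]
strip side84 [ 509.4 -160.1   84. ] [ 511.9 -176.7   70. ]
strip side84 [ 498.8 -146.5   84. ] [ 501.  -162.8   70. ]
case rim [489.3 325.9  70. ]
case rim [497.9 178.1  70. ]
freeL [547.8 330.  198.1] 7.451635739642095
freeR [555.8 179.4 198.7] 0.5253316146873133
hingeL [650.2 335.   78.9] 7.842686712363612
hingeR [660.8 186.1  76.8] 2.341470445464277
holder top px [ 467.5 -127.5   40. ]
holder top px [491.6 122.   40. ]
holder side base [ 465.5 -126.1    0. ]
holder side base [489.8 127.8   0. ]
narrow strip side [492.2 -20.1  84. ] [497.9  73.4  84. ]
```

Green case confirmed: it is open, and its free edge faces the robot at about 0.83 rad. The wide strip's front middle is at about (490,-232), the drawer is about 64 mm open, and its yaw is about -0.12. I'll do the drawer first: shut the fingers and move above and in front of the strip.

```bash
python3 -m handwheel '[[25,-24,0,0,0,0.047],[50,-47,0,0,0,0.094],[76,-71,0,0,0,0.141],[101,-95,0,0,0,0.188],[126,-118,0,0,0,0.235],[151,-142,0,0,0,0.282],[176,-166,0,0,0,0.328],[201,-189,0,0,0,0.375],[227,-213,0,0,0,0.422],[252,-237,0,0,0,0.469],[277,-260,0,0,0,0.516],[302,-284,0,0,0,0.563],[302,-284,0,0,0,0.563],[302,-284,0,0,0,0.563]]' 0 20
python3 - <<'E'
from h import *
cv2.imwrite("pics/top1.png",imaging.capture("top"));s=env.get_state();print(s["tool_pos"],s["tcp_rot"],s["contact_force"])
from scipy.spatial.transform import Rotation as R; print(R.from_rotvec(s["tcp_rot"]).as_matrix())
E
```

```text
t: 1.85
tool_pos: [439.5, -225.5, 191.6]
tcp_rot: [3.135, -0.192, -0.001]
contact_force: [0.6, -1.0, -0.1]
width: 0.006
[ 439.34902887 -225.86967221  191.5970988 ] [ 3.13528885e+00 -1.93656693e-01 -7.83168858e-04] [-0.1841523  -0.75069869 -0.38640096]
[[ 9.92398606e-01 -1.23063959e-01 -5.17943814e-04]
 [-1.23064123e-01 -9.92398677e-01 -2.97257422e-04]
 [-4.77425081e-04  3.58738153e-04 -9.99999822e-01]]
```

```bash
python3 -m handwheel '[[0,0,30,0,0,0],[0,0,60,0,0,0],[0,0,90,0,0,0],[0,0,115,0,0,0],[0,0,128,0,0,0],[10,0,128,0,0,0],[20,0,128,0,0,0],[25,0,128,0,0,0],[25,0,128,0,0,0]]'
python3 - <<'E'
from h import *
a=imaging.capture("top")[180:300,340:500];b=imaging.capture("side")[130:250,280:440]
cv2.imwrite("pics/p2.png",np.vstack([cv2.resize(i,(640,480),interpolation=cv2.INTER_CUBIC)[::1] for i in (a,b)])[::,:] if 0 else np.hstack([cv2.resize(i,(400,300)) for i in(a,b)]))
E
```

```text
t: 3.02
tool_pos: [465.7, -228.0, 64.3]
tcp_rot: [3.135, -0.191, 0.002]
contact_force: [-0.8, 0.1, -0.2]
width: 0.004
```

View pics/p2.png

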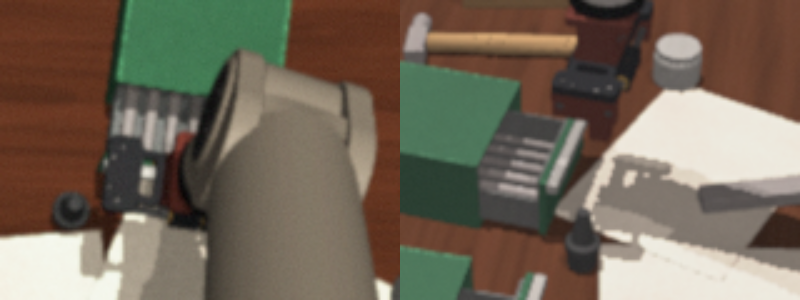

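The fingers are just in front of the strip and clear of holder_a (left view, 70,210). Now I'll push gently in stages.

```bash
python3 -m handwheel '[[5,0,0,0,0,0],[10,0,0,0,0,0],[15,0,0,0,0,0],[20,0,0,0,0,0],[26,0,0,0,0,0],[32,0,0,0,0,0],[38,0,0,0,0,0],[44,0,0,0,0,0],[50,0,0,0,0,0],[56,0,0,0,0,0],[62,0,0,0,0,0],[66,0,0,0,0,0],[70,0,0,0,0,0],[70,0,0,0,0,0]]'
```

```text
t: 4.88
tool_pos: [534.5, -236.3, 63.7]
tcp_rot: [-3.136, 0.192, -0.0]
contact_force: [0.2, 1.1, 0.1]
width: 0.009
```

```bash
python3 -m handwheel '[[2,0,0,0,0,0],[4,0,0,0,0,0],[6,0,0,0,0,0],[6,0,0,0,0,0]]'
```

```text
t: 5.38
tool_pos: [540.4, -237.1, 63.8]
tcp_rot: [3.136, -0.192, 0.0]
contact_force: [-0.3, -0.3, 0.4]
width: 0.007
```

```bash
python3 - <<'E'
from h import *
a=imaging.capture("top")[150:290,340:500];b=imaging.capture("side")[130:270,230:390]
cv2.imwrite("pics/p3.png",np.hstack([cv2.resize(i,(400,350),interpolation=cv2.INTER_CUBIC) for i in(a,b)]))
print([env.get_state()["contact_force"].round(1)])
E
```

```text
[array([-0.3, -0.3, -0.1])]
```

View pics/p3.png

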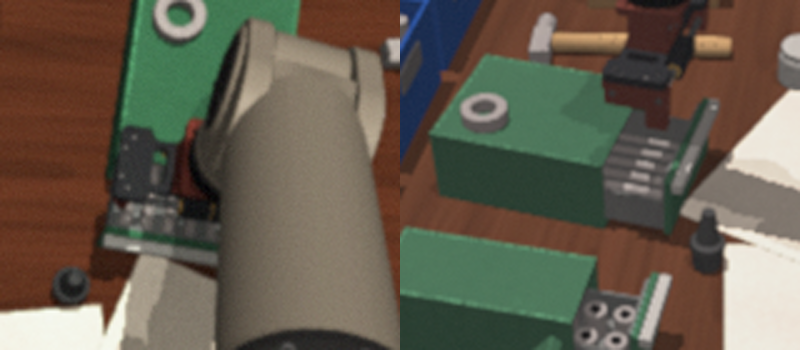

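```bash
python3 - <<'E'
from h import *
s=env.get_state();print(s["tool_pos"],s["width"])
b=imaging.capture("side");
for z in(64,90,110): 
    u,v=proj("side",[540,-237,z]);print(z,u,v)
c=cv2.resize(b[90:240,240:390],None,fx=4,fy=4,interpolation=cv2.INTER_CUBIC)
cv2.imwrite("pics/p4.png",c)
E
```

```text
[ 540.18585965 -237.0696873    63.73621126] 0.005513968972145815
64 332.1291800857626 188.9668153709321
90 332.12049092067946 181.5053880735273
110 332.11364647000227 175.62802579184563
```

View pics/p4.png

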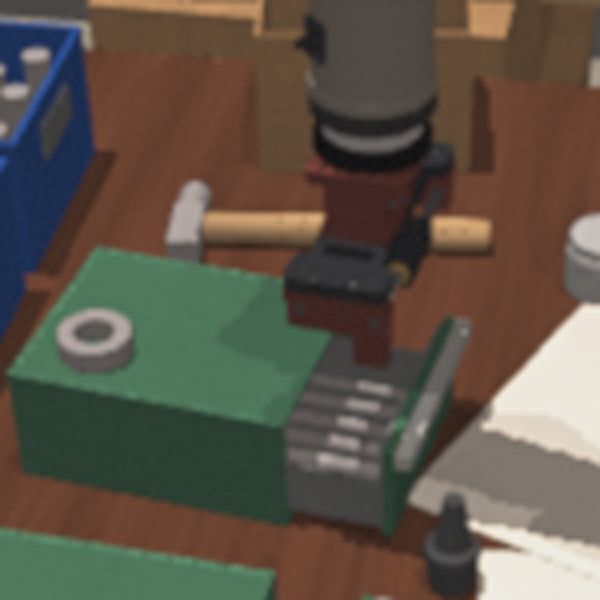

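The drawer hasn't moved (strip still at crop (430,395)). The fingertips, at crop (373,365), are above the tray, with no contact force. So the real tips are roughly 25 mm higher than the reported TCP. I'll lift straight up, back off, and measure this offset before doing anything else.

```bash
python3 -m handwheel '[[0,0,-15,0,0,0],[0,0,-35,0,0,0],[0,0,-60,0,0,0],[0,0,-60,0,0,0],[-30,0,-60,0,0,0],[-60,0,-60,0,0,0],[-90,0,-60,0,0,0],[-105,0,-60,0,0,0],[-105,0,-60,0,0,0],[-105,0,-60,0,0,0]]'
python3 - <<'E'
from h import *
s=env.get_state();p=s["tool_pos"];print(p)
b=imaging.capture("side");t=imaging.capture("top");print(proj("side",p),proj("top",p))
a=np.array([287.9,-610.2,191.5]);y=np.array([.427,-.904,0])
for k in(-50,-44,44,50): print("start finger",proj("side",a+k*y))
cv2.imwrite("pics/p5.png",np.hstack([cv2.resize(b[70:220,280:430],(400,400),interpolation=cv2.INTER_CUBIC),cv2.resize(cv2.imread("pics/side0.png")[0:120,390:510],(400,400),interpolation=cv2.INTER_CUBIC)]))
cv2.imwrite("pics/p5t.png",cv2.resize(t[180:330,330:480],(600,600)))
E
```

```text
t: 6.78
tool_pos: [437.3, -224.4, 123.9]
tcp_rot: [3.136, -0.191, 0.002]
contact_force: [-0.2, 1.1, -1.1]
width: 0.006
[ 437.29893394 -224.37735526  123.93602251]
(np.float64(369.6575973631233), np.float64(177.8830319078254)) (np.float64(413.77746617431796), np.float64(274.0803220958942))
start finger (np.float64(439.7174292486469), np.float64(97.14965297481419))
start finger (np.float64(438.85716219022044), np.float64(96.22174203077296))
start finger (np.float64(426.7881049320108), np.float64(83.2036795530154))
start finger (np.float64(426.0008686343548), np.float64(82.35454187072688))
```

View pics/p5.png

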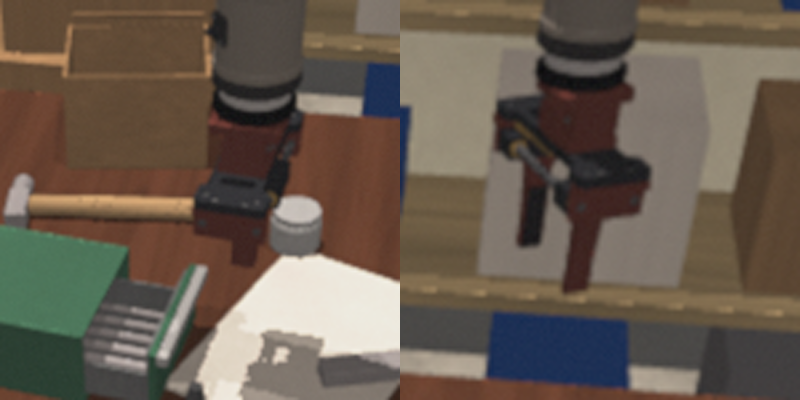

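View pics/p5t.png

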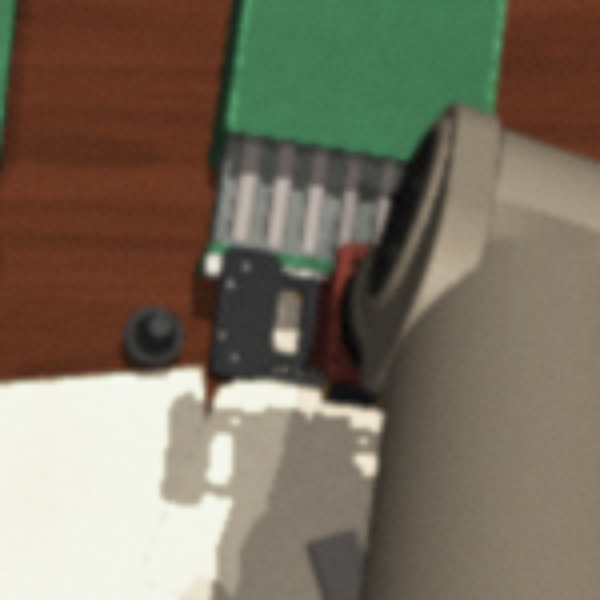

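```bash
python3 - <<'E'
from h import *
from scipy.optimize import brentq
# z so that near-face bottom projects at observed row
for lab,xyz,v in [("now",(437.3,-211,0),169.2),("start",(287.9-57.5*.427,-610.2+57.5*.904,0),87.2),("start inner",(287.9-44*.427,-610.2+44*.904,0),87.2),("over tray",(540.2,-223.5,0),181.3)]:
    print(lab,brentq(lambda z:proj("side",[xyz[0],xyz[1],z])[1]-v,0,400))
E
```

```text
now 161.75993010742863
start 227.19857490681233
start inner 220.65965949289665
over tray 100.91199367298033
```

```bash
python3 - <<'E'
from h import *
c=np.array([437.3,-224.4,0]);x=np.array([.992,-.123,0]);y=np.array([-.123,-.992,0])
for z in(204,241):
  for sx,sy in((-37.5,-89),(37.5,-89)): 
    print(z,[round((a-b)*4) for a,b in zip(proj("top",c+sx*x+sy*y+[0,0,z]),(330,180))])
E
```

```text
204 [188, 401]
204 [207, 263]
241 [196, 393]
241 [216, 250]
```

The tips are consistently about 37 mm above the reported z in three views, while xy agrees with the top view. I'll command z about 37 mm lower from here on. I'll descend to reported z of about 15, which is about 52 mm true, and look before pushing.

```bash
python3 -m handwheel '[[0,0,25,0,0,0],[0,0,50,0,0,0],[0,0,70,0,0,0],[0,0,85,0,0,0],[0,0,95,0,0,0],[0,0,103,0,0,0],[0,0,109,0,0,0],[10,0,109,0,0,0],[20,0,109,0,0,0],[20,0,109,0,0,0]]'
python3 - <<'E'
from h import *
print(env.get_state()["contact_force"].round(1))
b=imaging.capture("side");cv2.imwrite("pics/p6.png",cv2.resize(b[110:260,250:400],(600,600),interpolation=cv2.INTER_CUBIC))
E
```

```text
t: 8.12
tool_pos: [457.7, -226.9, 15.2]
tcp_rot: [3.135, -0.191, 0.003]
contact_force: [0.2, -0.4, -0.1]
width: 0.006
[ 0.2 -0.4 -0.1]
```

View pics/p6.png

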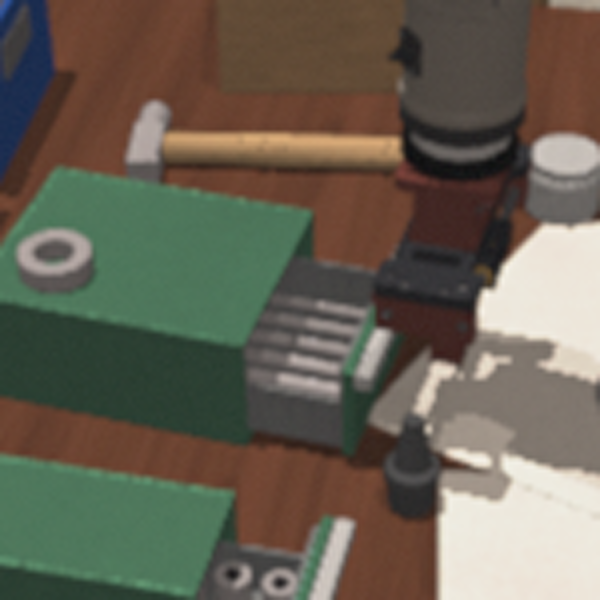

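The fingertip at crop (460,350) is now below strip-top height and in front of the strip. Now I'll push.

```bash
python3 -m handwheel '[[5,0,0,0,0,0],[10,0,0,0,0,0],[15,0,0,0,0,0],[19,0,0,0,0,0],[23,0,0,0,0,0],[27,0,0,0,0,0],[31,0,0,0,0,0],[35,0,0,0,0,0],[40,0,0,0,0,0]]'
python3 - <<'E'
from h import *
b=imaging.capture("side");cv2.imwrite("pics/p7.png",cv2.resize(b[110:260,250:400],(600,600),interpolation=cv2.INTER_CUBIC))
E
```

```text
t: 9.3
tool_pos: [495.4, -231.7, 14.6]
tcp_rot: [3.136, -0.192, -0.001]
contact_force: [-2.2, -1.1, 1.0]
width: 0.007
```

View pics/p7.png

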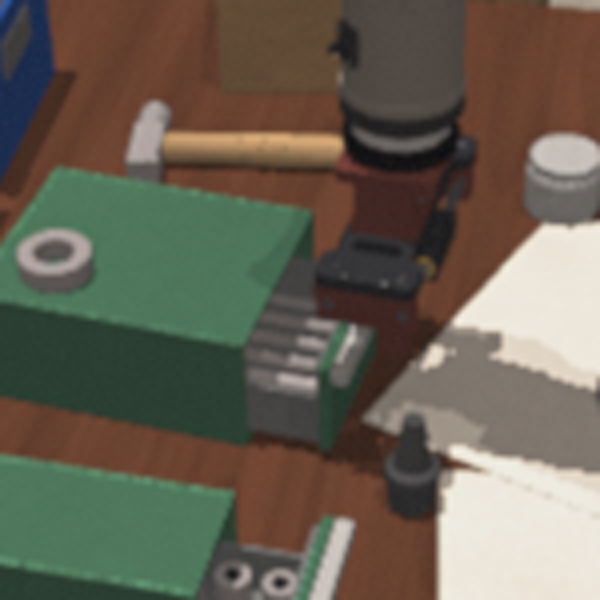

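The drawer is moving, with about 2 N of resistance. I'll continue.

```bash
python3 -m handwheel '[[6,0,0,0,0,0],[12,0,0,0,0,0],[18,0,0,0,0,0],[24,0,0,0,0,0],[30,0,0,0,0,0],[35,0,0,0,0,0],[39,0,0,0,0,0],[42,0,0,0,0,0],[44,0,0,0,0,0],[44,0,0,0,0,0]]'
```

```text
t: 10.6
tool_pos: [539.7, -236.8, 14.9]
tcp_rot: [-3.136, 0.191, -0.001]
contact_force: [-1.6, -0.8, -1.1]
width: 0.007
```

```bash
python3 -m handwheel '[[1,0,0,0,0,0],[2,0,0,0,0,0],[3,0,0,0,0,0],[4,0,0,0,0,0],[4,0,0,0,0,0]]'
```

```text
t: 11.22
tool_pos: [543.4, -237.3, 14.8]
tcp_rot: [-3.136, 0.192, -0.0]
contact_force: [-1.0, 0.1, 0.9]
width: 0.001
```

```bash
python3 -m handwheel '[[1,0,0,0,0,0],[2,0,0,0,0,0],[3,0,0,0,0,0],[3,0,0,0,0,0]]'
```

```text
t: 11.72
tool_pos: [543.1, -237.4, 14.3]
tcp_rot: [-3.135, 0.193, 0.009]
contact_force: [-10.6, 1.6, 7.1]
width: 0.005
```

```bash
python3 -m handwheel '[[1,0,0,0,0,0],[2,0,0,0,0,0],[2,0,0,0,0,0]]'
```

```text
t: 12.1
tool_pos: [542.9, -237.4, 14.1]
tcp_rot: [-3.134, 0.193, 0.015]
contact_force: [-14.2, 3.7, 12.4]
width: 0.003
```

The force rose sharply at the expected position, so the drawer is at its stop. I'll back off and rise.

```bash
python3 -m handwheel '[[-5,0,0,0,0,0],[-20,0,0,0,0,0],[-45,0,0,0,0,0],[-70,0,0,0,0,0],[-70,0,-35,0,0,0],[-70,0,-75,0,0,0],[-70,0,-115,0,0,0],[-70,0,-155,0,0,0],[-70,0,-190,0,0,0],[-70,0,-205,0,0,0],[-70,0,-205,0,0,0]]'
python3 - <<'E'
from h import *
print(env.get_state()["tcp_rot"])
b=imaging.capture("side");cv2.imwrite("pics/p8.png",b)
T=lambda p:p
E
```

```text
t: 13.48
tool_pos: [479.0, -229.7, 220.1]
tcp_rot: [3.135, -0.192, 0.003]
contact_force: [-0.9, -0.0, -0.7]
width: 0.007
[ 3.13520120e+00 -1.91846382e-01  2.55483520e-03]
```

View pics/p8.png

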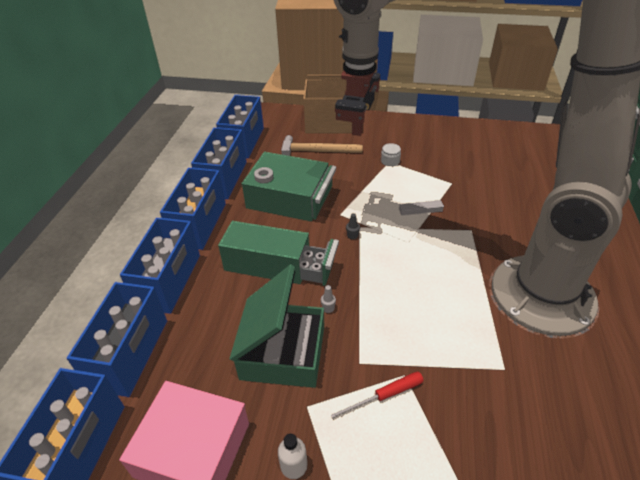

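Wide drawer is flush (strip at (325,183)), and everything else is unchanged. Next I move above the lid's outer face near its free edge.

```bash
python3 -m handwheel '[[2,-31,0,0,0,-0.011],[5,-62,0,0,0,-0.023],[8,-93,0,0,0,-0.034],[10,-124,0,0,0,-0.046],[13,-155,0,0,0,-0.057],[15,-186,0,0,0,-0.068],[18,-217,0,0,0,-0.08],[20,-248,0,0,0,-0.091],[23,-279,0,0,0,-0.102],[25,-310,0,0,0,-0.114],[28,-341,0,0,0,-0.125],[30,-372,0,0,0,-0.137],[33,-403,0,0,0,-0.148],[35,-434,0,0,0,-0.16],[38,-465,0,0,0,-0.171],[40,-494,0,0,0,-0.182],[40,-494,0,0,0,-0.182],[40,-494,0,0,0,-0.182]]'
python3 - <<'E'
from h import *
b=imaging.capture("side");t=imaging.capture("top")
cv2.imwrite("pics/p9.png",np.hstack([cv2.resize(b[180:400,200:400],(400,440)),cv2.resize(t[110:290,140:300],(391,440))]))
from scipy.spatial.transform import Rotation as R; s=env.get_state();print(R.from_rotvec(s["tcp_rot"]).as_matrix().round(3))
E
```

```text
t: 15.78
tool_pos: [578.1, 254.5, 218.1]
tcp_rot: [3.139, 0.093, -0.004]
contact_force: [-0.4, 0.3, 0.7]
width: 0.005
[[ 0.998  0.058 -0.001]
 [ 0.058 -0.998 -0.001]
 [-0.001  0.001 -1.   ]]
```

View pics/p9.png

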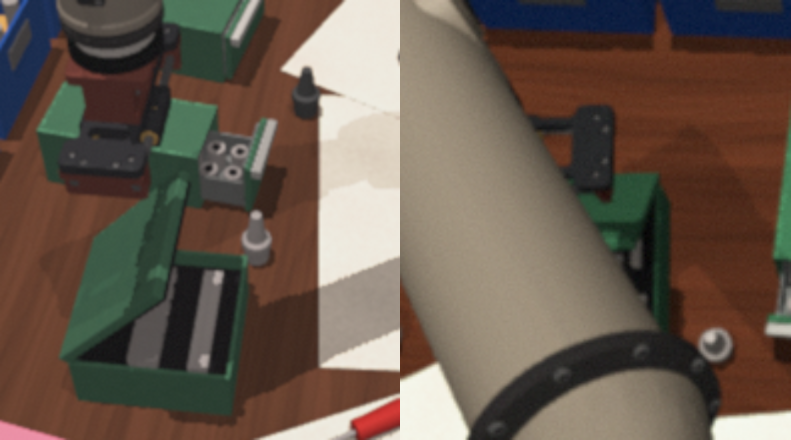

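```bash
python3 -m handwheel '[[0,0,15,0,0,0],[0,0,30,0,0,0],[0,0,45,0,0,0],[0,0,57,0,0,0],[0,0,60,0,0,0],[0,0,60,0,0,0]]'
python3 - <<'E'
from h import *
b=imaging.capture("side")
s=env.get_state();p=s["tool_pos"]
for q in ([-10,13,37],[10,13,37]): print(np.array(proj("side",p+q)).round(1))
cv2.imwrite("pics/p10.png",cv2.resize(b[200:400,200:400],(600,600),interpolation=cv2.INTER_CUBIC))
E
```

```text
t: 16.62
tool_pos: [578.7, 256.0, 159.7]
tcp_rot: [-3.14, -0.094, 0.0]
contact_force: [-0.1, 0.1, -0.6]
width: 0.007
[272.7 298.9]
[262.2 297.5]
```

View pics/p10.png

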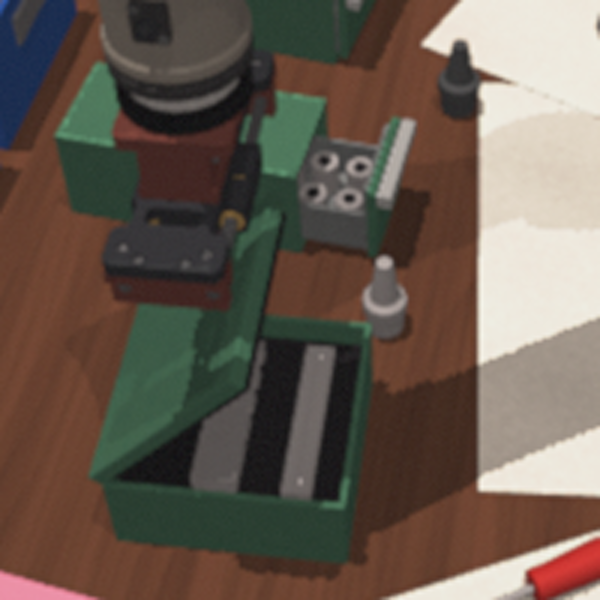

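The projection puts the fingertip just hidden behind the gripper body, above the upper part of the lid's outer face. The lid hasn't been touched yet. I'll press along the lid's arc in small steps.

```bash
python3 -m handwheel '[[0,0,4,0,0,0],[0,0,8,0,0,0],[0,0,12,0,0,0],[0,0,15,0,0,0],[-4,0,18,0,0,0],[-8,0,21,0,0,0],[-11,0,24,0,0,0],[-14,0,27,0,0,0],[-17,0,30,0,0,0],[-20,0,34,0,0,0],[-24,0,38,0,0,0]]'
python3 - <<'E'
from h import *
b=imaging.capture("side")
cv2.imwrite("pics/p11.png",cv2.resize(b[200:400,200:400],(600,600),interpolation=cv2.INTER_CUBIC))
E
```

```text
t: 18.05
tool_pos: [554.5, 254.4, 121.5]
tcp_rot: [3.14, 0.094, 0.0]
contact_force: [2.9, 0.5, 0.9]
width: 0.004
```

View pics/p11.png

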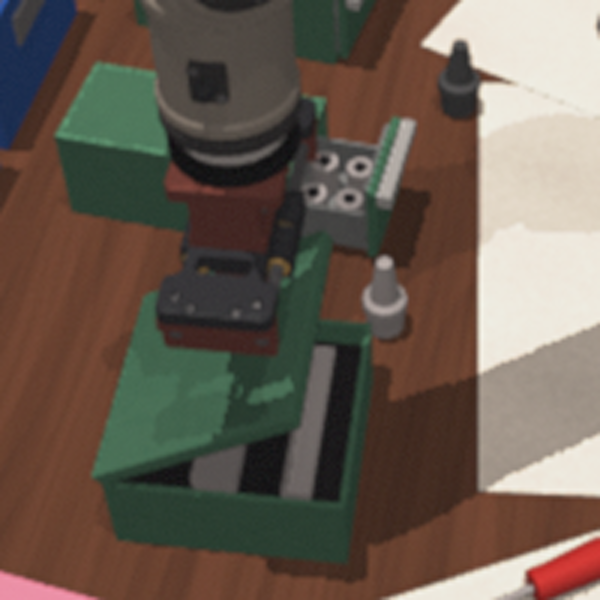

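The lid is following at about 0.55 rad with around 3 N of contact force. I'll continue along the arc.

```bash
python3 -m handwheel '[[-5,0,6,0,0,0],[-9,0,11,0,0,0],[-13,0,17,0,0,0],[-16,0,23,0,0,0],[-19,0,29,0,0,0],[-22,0,36,0,0,0],[-24,0,42,0,0,0],[-26,0,49,0,0,0],[-28,0,56,0,0,0],[-30,0,62,0,0,0],[-30,0,62,0,0,0]]'
```

```text
t: 19.48
tool_pos: [523.7, 252.4, 59.0]
tcp_rot: [3.139, 0.094, -0.003]
contact_force: [-0.1, 0.4, 0.1]
width: 0.009
```

```bash
python3 -m handwheel '[[-1,0,3,0,0,0],[-1,0,6,0,0,0],[-2,0,9,0,0,0],[-2,0,12,0,0,0],[-2,0,12,0,0,0]]'
```

```text
t: 20.1
tool_pos: [523.2, 252.6, 51.1]
tcp_rot: [3.139, 0.093, 0.002]
contact_force: [-8.9, -6.1, 30.1]
width: 0.001
```

```bash
python3 -m handwheel '[[0,0,0,0,0,0],[0,0,-3,0,0,0],[0,0,-25,0,0,0],[0,0,-60,0,0,0],[0,0,-100,0,0,0],[0,0,-140,0,0,0],[0,0,-170,0,0,0],[0,0,-170,0,0,0]]'
python3 - <<'E'
from h import *
b=imaging.capture("side")
cv2.imwrite("pics/p12.png",cv2.resize(b[200:400,200:400],(600,600),interpolation=cv2.INTER_CUBIC))
E
```

```text
t: 21.1
tool_pos: [524.0, 253.4, 219.9]
tcp_rot: [-3.138, -0.094, -0.006]
contact_force: [0.3, 1.0, -0.6]
width: 0.004
```

View pics/p12.png

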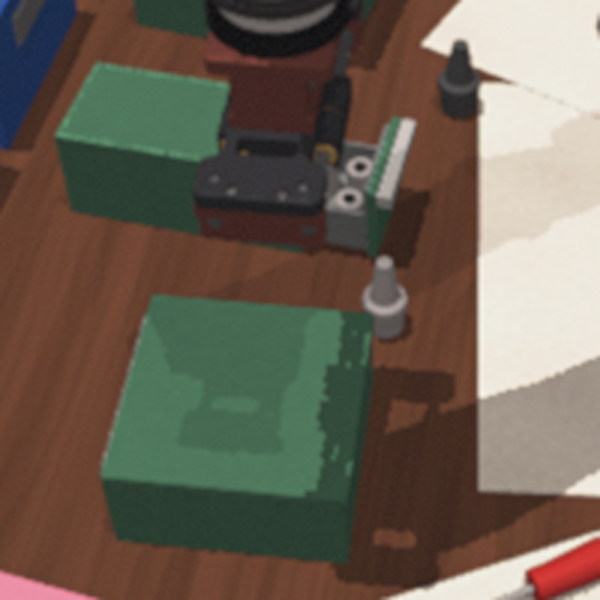

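The lid looks shut. I'll check lid and drawer numerically, from the side view for the lid and both views for the drawer.

```bash
python3 - <<'E'
from h import *
b=imaging.capture("side");t=imaging.capture("top")
psi=.06;H=np.array([653.3,261.3]);ex=np.array([np.cos(psi),np.sin(psi)]);ey=np.array([-ex[1],ex[0]])
def lid(th,s,w,n=12):
    q=H-ex*(s*np.cos(th)-n*np.sin(th))+ey*w; return [*q,70+s*np.sin(th)+n*np.cos(th)]
c=cv2.resize(b[200:400,200:400],(600,600),interpolation=cv2.INTER_CUBIC)
for th,col in((0,(0,0,255)),(.05,(0,255,255)),(.1,(255,0,0))):
  for w in(-76,76):
    for n in(12,0):
      u,v=proj("side",lid(th,162,w,n)); cv2.circle(c,(int((u-200)*3),int((v-200)*3)),2,col,-1)
d=cv2.resize(t[130:280,350:480],(520,600),interpolation=cv2.INTER_CUBIC)
cv2.imwrite("pics/p13.png",c[200:])
cv2.imwrite("pics/p14.png",d)
s=cv2.resize(b[140:290,215:375],(640,600),interpolation=cv2.INTER_CUBIC);cv2.imwrite("pics/p15.png",s)
E
```

```text
(no output)
```

View pics/p13.png

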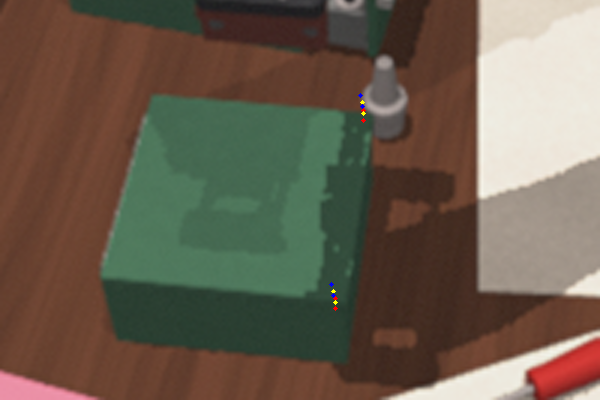

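View pics/p14.png

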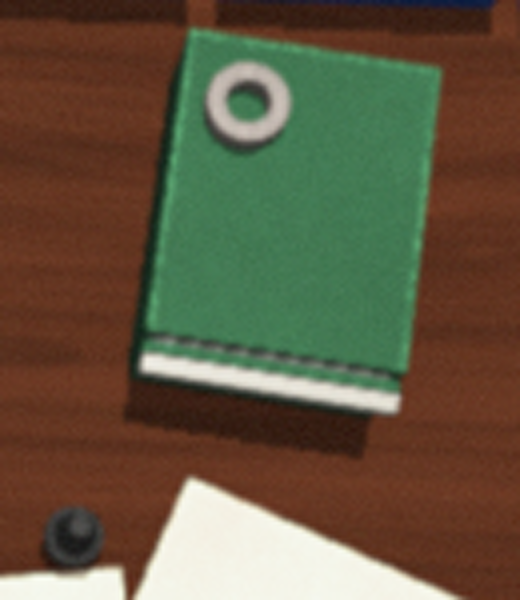

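View pics/p15.png

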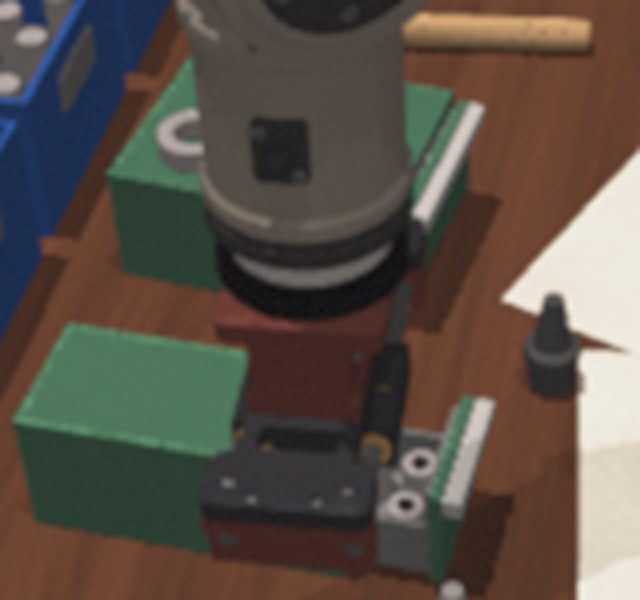

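The wide drawer is shut in the top view. The lid check is muddied by the arm's shadow and a few pixels of offset, so I'll move the arm clear and look again.

```bash
python3 -m handwheel '[[-6,30,-10,0,0,0],[-13,60,-20,0,0,0],[-20,90,-30,0,0,0],[-26,120,-40,0,0,0],[-33,150,-40,0,0,0],[-40,180,-40,0,0,0],[-46,210,-40,0,0,0],[-53,240,-40,0,0,0],[-60,270,-40,0,0,0],[-67,300,-40,0,0,0],[-67,340,-40,0,0,0],[-67,380,-40,0,0,0],[-67,380,-40,0,0,0]]'
python3 - <<'E'
from h import *
b=imaging.capture("side");t=imaging.capture("top")
cv2.imwrite("pics/p16.png",cv2.resize(b[285:395,220:340],(654,600),interpolation=cv2.INTER_CUBIC))
cv2.imwrite("pics/p17.png",cv2.resize(t[165:265,165:265],(600,600),interpolation=cv2.INTER_CUBIC))
E
```

```text
t: 22.88
tool_pos: [477.3, -134.0, 256.0]
tcp_rot: [3.14, 0.085, -0.005]
contact_force: [-0.3, -0.1, 0.7]
width: 0.007
```

View pics/p16.png

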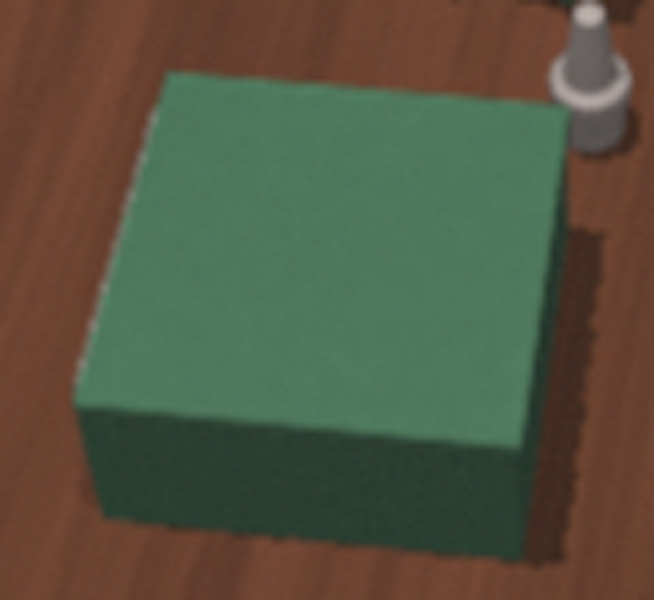

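View pics/p17.png

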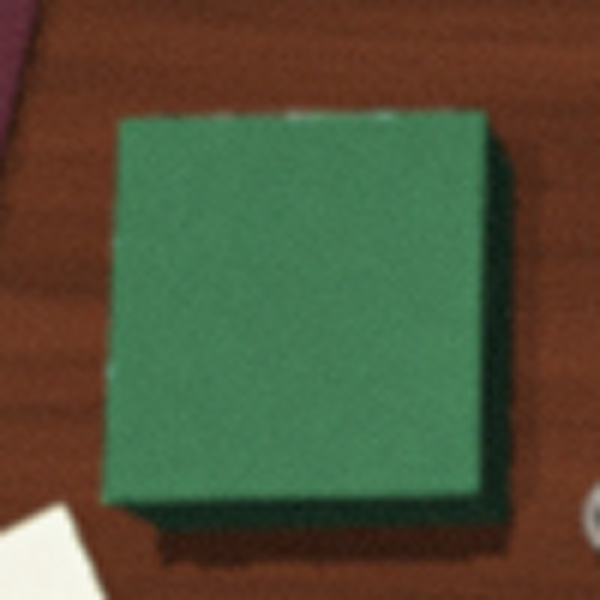

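```bash
python3 - <<'E'
from h import *
np.set_printoptions(precision=1,suppress=True)
def tri(a,b):
    a=np.array([165,165])+np.array(a)/6-.4;b=np.array([220,285])+np.array(b)/5.4545-.4
    o1,d1=ray("top",*a);o2,d2=ray("side",*b)
    s=np.linalg.lstsq(np.c_[d1,-d2],o2-o1,rcond=None)[0]
    P,Q=o1+d1*s[0],o2+d2*s[1]; return (P+Q)/2,round(np.linalg.norm(P-Q),1)
for n,a,b in [("hL",(120,120),(77,405)),("hR",(487,112),(168,72)),("fL",(102,498),(522,447)),("fR",(480,492),(568,107))]: print(n,*tri(a,b))
E
```

```text
hL [642.2 336.5  81.8] 5.1
hR [652.3 185.   81.2] 3.9
fL [482.9 327.1  82.9] 5.6
fR [492.4 175.9  81. ] 3.7
```

```bash
python3 - <<'E'
from h import *
np.set_printoptions(precision=1,suppress=True)
T=lambda p:np.array([350,130])+(np.array(p)+.5)/4-.5
for a,b in[((138,377),(147,332)),((398,413),(405,372))]:
    print(((onz("top",*T(b),90)-onz("top",*T(a),70))[:2])@np.array([.993,-.121]))
s=imaging.capture("side");d=cv2.absdiff(s,cv2.imread("pics/side0.png")).max(2)
cv2.imwrite("pics/p18.png",np.hstack([cv2.resize(s,(400,300)),cv2.cvtColor(cv2.resize(np.clip(d*3.,0,255).astype(np.uint8),(400,300)),8)]))
print(env.get_state()["contact_force"])
E
```

```text
23.7563289300679
20.922844643858223
[ 0.2 -0.2  0.4]
```

View pics/p18.png

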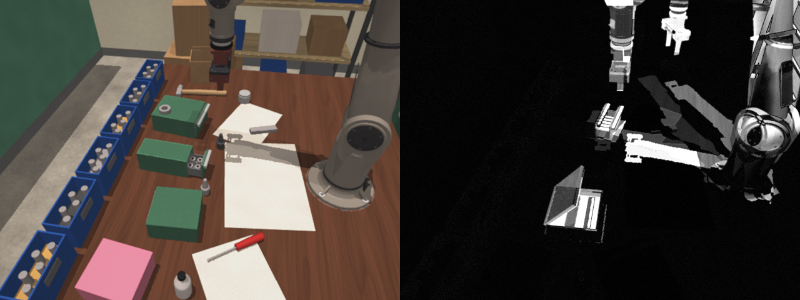

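The difference image shows only the drawer, the lid, the arm and its shadow changed. The strip protrudes 21–24 mm, against 24 mm when fully shut. All clear, so I'm handing in.

```bash
python3 -c "
from plant import job
print(job.sign_off())"
```

```text
the job is handed in; nothing more can be done
None
```

The wide drawer and the gauge-case lid are both shut, and I handed the job in at about 23 s of the 56 s allowed. The sign-off gives no verdict, so the checks below are my own.

**What I did:** I closed the fingers and pushed the wide drawer in by its strip until the force rose to about 14 N at the stop. I then pressed the lid down along its arc until it met the rim. Its peak force was about 30 N, higher than I intended.

**Last checks:**
- **Wide drawer:** the strip stands 21–24 mm in front of the unit, where 24 mm is fully shut.
- **Lid:** its corners triangulate to 81–83 mm above the bench, where 82 mm is shut.
- **Everything else:** comparing the side pictures from before and after, only the drawer, the lid, the arm and its shadow changed. The narrow drawer and the bystanders look unmoved, and the arm was touching nothing when I handed in.

**What went wrong or disagreed:**
- **Reported height:** the real fingertips were about 31–37 mm higher than the reported tool height. Side pictures gave 36–38 mm, but the lid's stop suggested about 31 mm.
- **First drawer push:** because of that height error, the fingers passed over the strip and hung above the open tray. I felt no contact force and the drawer did not move, so I lifted out and corrected the height.
- **Lid overlay:** one drawn check of the lid's position was about 4 pixels off, so I used the corner measurements instead.

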